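Check the paint thickness on a motorcycle fuel tank

ROBOT

A 6-joint arm with a two-finger parallel gripper is mounted at the origin on the work surface. World frame = base frame: x ahead of the robot, y to its left, z up, the work surface at z = 0. Lengths are in mm, angles in rad, forces in N, time in s.
With the tool pointing down it reaches from about 275 to 1000 mm from the base axis. Payload 8.4 kg.
Tool frame: the origin (TCP) lies on the centre line of the jaws, within the pads' length; the fingertips stand 22 mm ahead of it and the grasp point (between the pads) lies 3 mm ahead of it; z points along the fingers, y is the direction in which the jaws open and shut (so a half turn about z gives the same grasp; the last joint's range is limited). The gripper opens to 85 mm and grips with 20 to 120 N. Pads are 22 mm wide; open, the fingers measure 114 mm over their backs; the gripper's body (76 mm by 85 mm) begins 54 mm behind the grasp point. The pads swing forward as they close: fully open they stand 13 mm farther back than shut.
Start: joints at [1.12, 0.353, 1.633, -0, 1.155, -0.002], TCP at [271.177, 563.108, 221.881] pointing down, gripper open.
Joint ranges: [-2.63, 2.63], [-0.92, 2.1], [0.06, 2.66], [-1.3, 4.44], [0, 2.69], [-3.02, 3.02]. Speed limits (rad/s): [2.22, 2.22, 2.79, 3.14, 3.14, 3.14].

INTERFACE

Orientations are given as [roll, pitch, yaw] about the fixed x, y, z axes, in that order (R = Rz(yaw) Ry(pitch) Rx(roll)).
In Python, from rig import r gives the robot as it stands.
- The arm moves only by the tool carry_out, never from a script. Its argument "rows" is text: rows parted by semicolons, each of 5 numbers parted by spaces: the opening, from 0 (shut) to 1 (fully open), then the shift along the tool's x, y, z in units of 30 mm (1.0 is 30 mm), then the turn about the tool's z in units of 8 degrees (1.0 is 8 degrees). A call has 1 to 12 rows; each row shifts and turns the commanded pose from where the row before left it, along the tool's axes as they then stand; what a row does not reach is not made up. A row lasts 1/8 s, in which the tool goes at most 62.5 mm and 10.7 degrees, less where a joint would pass 70% of its speed; a pose out of reach is approached as far as the arm can. A call is refused whole if a number of a shift passes 1 or a number of a turn 1, either way. A call with a gripper value outside its range is refused whole. The fingers move at their own pace and stop on an object; "newtons" is the grip in N (left out, the last holds). Time passes only in rows, so rows that do not move let the fingers close. It gives the time, the measured TCP pose, the force and the opening at its end, in the units of the state.
- r.sense(): the state, without advancing time (a new reading comes with each control period).
- r.grab_frame(name): name is "scene" or "top" or "wrist"; returns the picture (384x512x3 uint8, blue, green, red); there is no depth.
- r.get_calibration(name): a dict with "intrinsics" (3x3 intrinsics, pixels), "k1" (the pictures are not rectified: a ray, as slopes to the right and down, at radius r is drawn at 1 + k1 r^2 times it, then the intrinsics apply), "position" and "rotation" of the camera in the world. Camera axes: x right, y up, looking along -z (the intrinsics and any distortion apply to the point x, -y, -z); pixel columns grow to the right and rows downward; lengths in mm; the calibration is good to about 2 mm. A picture is of the moment at which its call begins: read the wrist's pose just before it. get_calibration takes no time and is no camera call; for the wrist camera it gives the pose at the moment of the call.
- r.sign_off(): hands the job in, once; it reports no verdict.
The state is a dict: "clock": time; "qpos": joint angles; "qvel": joint speeds; "joint_efforts": joint torques, N m; "eef_pos": TCP position; "tcp_rot": TCP orientation; "contact_force": force on the tool from outside, world axes, zero at the start; "wrist_torque": the same for the moment, N m; "opening": opening from 0.0 (shut) to 1.0 (fully open).
Only numpy, scipy, OpenCV 4.12 (cv2) and the standard library are available. Lean on these libraries where they do the work, as an engineer would, in place of code of your own. Each camera call takes 0.05 s, during which the arm holds its last target.

TASK

Check the repaint on the motorcycle fuel tank with the pen-type paint-thickness gauge. Take the gauge out of its upright holder, first set its sprung probe upright and lightly on the bare steel zero plate for about a second, then set it on the tank at the middle of the pencilled ring, square to the painted surface there, pressing only lightly so that the probe is pushed in about half of its travel. Finish while holding it steadily there in the gripper for the reading: do not put the gauge down or let go, and leave the other things on the bench where they are.

Things in the scene. Friction and masses are not known exactly. Their poses are not given: they have to be found in the camera images.
- gauge: Paint gauge, loose, 150 mm long, 0.12 kg, upright in the holder, nose down. Origin: on its axis at the probe's tip when fully out; +z runs up the pen. Grey bar 28 (x) by 24 mm (y) in section from z 45 to 150 mm, display and button on its -x face; black nose, 15 mm thick, down to z 14 mm; then the thin steel probe.
- probe (a joint): How far the probe is pushed into the gauge, in m: 0 fully out, 0.008 fully in (hard stop). A spring pushes it out: 1.5 N to begin moving it, then 0.5 N more for every mm (3.5 N at half travel, 5.5 N fully in).
- probe_tip (a point): The probe's tip, a steel rod 7 mm thick with a half-round end. At the gauge's origin while the probe is out; moves along the gauge's +z by the value of joint probe as it is pushed in. Axes as the gauge's.
- holder: Upright gauge holder, black, fixed. Origin: middle of its underside. Steel foot 85 x 75 x 6 mm; tower 44 (x) x 40 mm, 85 mm high, with a pocket 35 mm deep in which the gauge has 3 mm of play (yaw as the holder's); its nose hangs free below. The gauge's origin is then 5 mm above the bench, its bar stands 70 mm out of the tower, up to 155 mm: draw it straight up 90 mm.
- zero_plate: The gauge's bare steel zero plate, a plain disc 50 mm across and 8 mm thick, 0.12 kg, lying loose on the bench. Origin: middle of its underside; its upper face is 8 mm above that.
- tank: Fuel tank, dark grey, fixed, 470 mm long (y; filler cap near +y, narrow tail with a flat tab at -y), 272 mm wide (x), 166 mm high; the round cap, 88 mm across at y = 115 mm, reaches 182 mm. Origin: middle of its underside, on the bench. Its -x flank, turned to the robot, is flat from 35 to 105 mm off the middle line and slopes 20 degrees.
- mark: Ring in white grease pencil on the tank's -x flank, 30 mm across, not solid. Origin: its centre, on the paint, 152 mm above the bench. +z: the surface normal there, out of the tank, 20 degrees from vertical, leaning to the tank's -x side, towards the robot; y along the tank.
- brake_disc: A drilled steel brake disc 216 mm across and 15 mm high, lying on the bench; to be left alone. Origin: middle of its underside.
- polish_tin: A round metal polish tin, 88 mm across and 38 mm high; to be left alone. Origin: middle of its underside.
- spanner: A steel spanner 170 mm long, lying flat along its x; to be left alone.
- spray_can: A spray can 54 mm across and 150 mm high, standing; to be left alone. Origin: middle of its underside.

How it is judged (in metres and radians):
On the way:
1. the gauge, held in the fingers within 10 degrees of upright, has its probe lightly on the zero plate (pushed in 1.2 to 7 mm) for half a second (value of joint probe between 0.0012 and 0.007 m and contact force between gauge and zero_plate between 1 and 12 N and angle between gauge's own z axis and vertical below 0.175 rad and horizontal distance between probe_tip and zero_plate below 0.025 m and contact force between the fingers and gauge above 2 N), for 0.5 s.
At the end, for the whole second after the job is handed in: Held still in the fingers, the probe tip is within 8 mm of the ring's centre, the gauge within 10 degrees of the surface normal, the probe pushed in 1.2 to 7 mm of its 8 mm, pressing on the tank with 1 to 12 N; the four other bench things moved less than 30 mm (value of joint probe between 0.0012 and 0.007 m and contact force between gauge and tank between 1 and 12 N and distance between probe_tip and mark below 0.008 m and angle between the z axis of gauge and the z axis of mark, either way round below 0.175 rad and linear speed of gauge below 0.02 m/s and contact force between the fingers and gauge above 2 N and distance of each of brake_disc, polish_tin, spanner, spray_can from where it was at the start of the episode below 0.03 m); the arm keeps its last pose, push and grip.
It fails at once if the gauge is rammed against the tank (over 20 N) (contact force between gauge and tank above 20 N).
It fails at once if the gauge is rammed against the zero plate (over 20 N) (contact force between gauge and zero_plate above 20 N).
It fails at once if the brake disc, tin, spanner or spray can is shifted by more than 30 mm (distance of any of brake_disc, polish_tin, spanner, spray_can from where it was at the start of the episode above 0.03 m).
It also fails if it takes over 51 s, if anything falls off the work surface, if the arm or the gripper's body presses on something with over 40 N, if the wrist force passes 120 N, or if a joint passes its speed limit or range.

## Working session

There is one attempt and no reset: what is moved stays moved. The work goes in short steps, Python scripts to look and compute and a tool call to move; the robot and the scene stay as the last step left them, time stands still between calls to the robot, and variables do not carry over. Pictures are saved under pics/ and viewed, and the job is handed in when it is done.

Besides the shell and the picture viewer there is one more tool, called after "Emit:" as a command line: name --argument value ..., lists and objects as JSON in quotes. carry_out: Moves the arm, as the interface text tells. Its arguments: {"type":"object","properties":{"rows":{"type":"string"},"newtons":{"type":"number"}},"required":["rows"]}

```bash
mkdir -p pics; ls; python3 - <<'E'
from rig import r
import cv2
print(r.sense())
for n in("scene","top","wrist"):
    c=r.get_calibration(n);print(n,c)
    cv2.imwrite(f"pics/{n}0.png",r.grab_frame(n))
E
```

```text
pics
{'clock': 0.0, 'qpos': array([ 1.11960683e+00,  3.53650574e-01,  1.63409101e+00,  2.95143853e-05,
        1.15519885e+00, -2.38960622e-03]), 'qvel': array([ 0.00059622,  0.00078899,  0.00042328, -0.00057572,  0.00055205,
       -0.00012633]), 'joint_efforts': array([ 5.61619905e-03, -6.05250263e+01, -3.42072165e+01,  3.83500719e-04,
        9.26475768e-03,  6.51742630e-05]), 'eef_pos': array([270.96161546, 562.69567335, 221.17862153]), 'tcp_rot': array([-3.14024494e+00, -3.02064797e-05,  2.69278081e+00]), 'contact_force': array([-0.30513223,  0.23105515, -0.23920136]), 'wrist_torque': array([0.0002709 , 0.05694085, 0.01105411]), 'opening': 1.0003201100028631}
scene {'intrinsics': array([[404.97962048,   0.        , 258.55168947],
       [  0.        , 404.97962048, 189.68647287],
       [  0.        ,   0.        ,   1.        ]]), 'k1': -0.012321559550479947, 'position': array([ 990.66337803, -750.22319703,  799.29106164]), 'rotation': array([0.86787107, 0.02337688, 0.49869446])}
top {'intrinsics': array([[428.00372195,   0.        , 255.4713533 ],
       [  0.        , 428.00372195, 193.8449487 ],
       [  0.        ,   0.        ,   1.        ]]), 'k1': -0.09214060425784945, 'position': array([ 322.17397723,   -3.34065978, 1509.7660677 ]), 'rotation': array([ 0.16499454,  0.00634807, -1.58696175])}
wrist {'intrinsics': array([[310.37287777,   0.        , 250.90846859],
       [  0.        , 310.37287777, 193.31386912],
       [  0.        ,   0.        ,   1.        ]]), 'k1': -0.07298799598829, 'position': array([195.63613688, 599.6055757 , 372.79714069]), 'rotation': array([-3.27113039e-01,  1.10353634e-03,  1.12133653e+00])}
```

View pics/scene0.png

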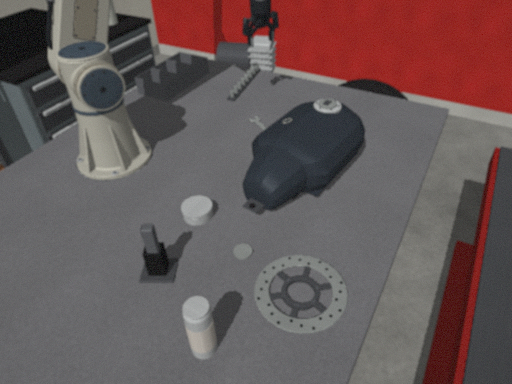

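View pics/top0.png

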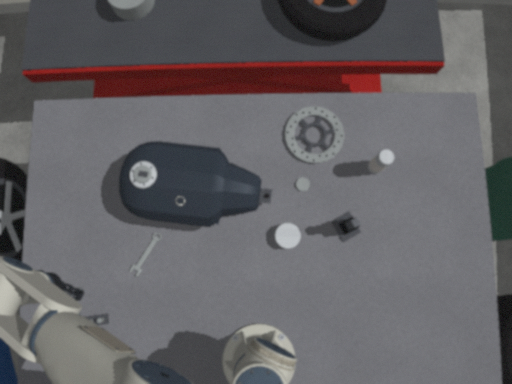

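View pics/wrist0.png

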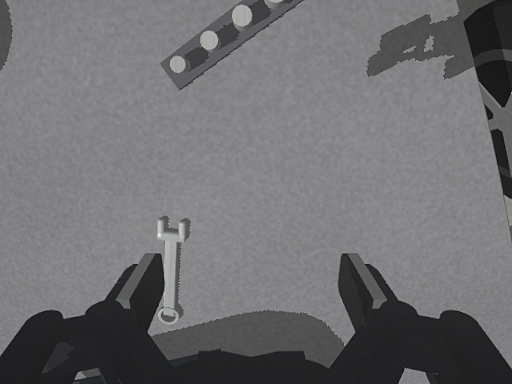

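The scene and top views show the holder with the gauge (top about 346,226), the zero plate (303,184), the tank's ring (181,201), the tin (288,236) and the can (383,160). Next I'll enlarge these.

```bash
cat > h.py <<'E'
import numpy as np, cv2
from scipy.spatial.transform import Rotation as R
from scipy.optimize import least_squares
def rot(c): return R.from_euler('xyz',c["rotation"]).as_matrix()
def ray(c,u,v):
    K=c["intrinsics"];d=np.array([(u-K[0,2])/K[0,0],(v-K[1,2])/K[1,1]])
    s=d.copy()
    for _ in range(20): s=d/(1+c["k1"]*(s@s))
    return rot(c)@np.array([s[0],-s[1],-1])
def onz(c,u,v,z):
    d=ray(c,u,v);p=np.array(c["position"]);return p+d*(z-p[2])/d[2]
def proj(c,P):
    q=rot(c).T@(np.array(P)-c["position"]);s=np.array([q[0],-q[1]])/-q[2]
    s=s*(1+c["k1"]*(s@s));K=c["intrinsics"];return np.array([K[0,0]*s[0]+K[0,2],K[1,1]*s[1]+K[1,2]])
def tri(obs):
    A=np.zeros((3,3));b=np.zeros(3)
    for c,u,v in obs:
        d=ray(c,u,v);d/=np.linalg.norm(d);M=np.eye(3)-np.outer(d,d);A+=M;b+=M@c["position"]
    P=np.linalg.solve(A,b);return P,[proj(c,P)-[u,v] for c,u,v in obs]
def crop(img,u0,v0,w,h,k,out): cv2.imwrite(out,cv2.resize(img[v0:v0+h,u0:u0+w],None,fx=k,fy=k,interpolation=cv2.INTER_CUBIC))
E
python3 - <<'E'
from h import *
t=cv2.imread("pics/top0.png");s=cv2.imread("pics/scene0.png")
crop(t,260,140,140,110,5,"pics/tc1.png")
crop(s,120,190,140,100,5,"pics/sc1.png")
a=cv2.resize(t[130:240,110:290],None,fx=4,fy=4,interpolation=3);cv2.imwrite("pics/tc2.png",cv2.convertScaleAbs(a,alpha=1.8))
E
```

```text
(no output)
```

View pics/tc1.png

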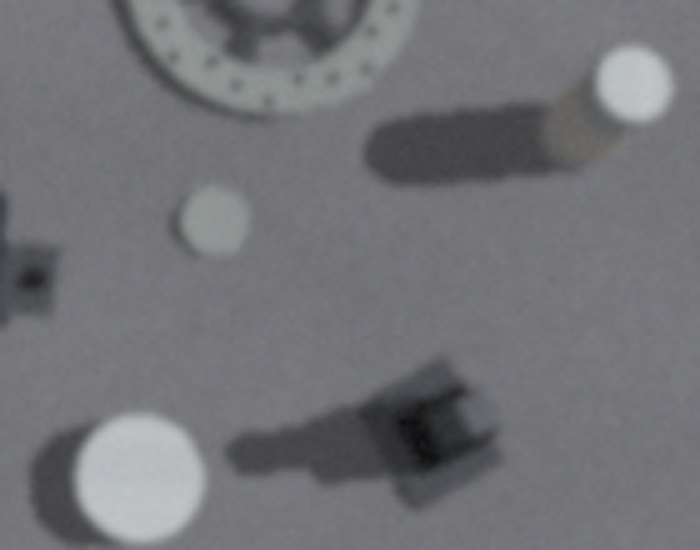

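View pics/sc1.png

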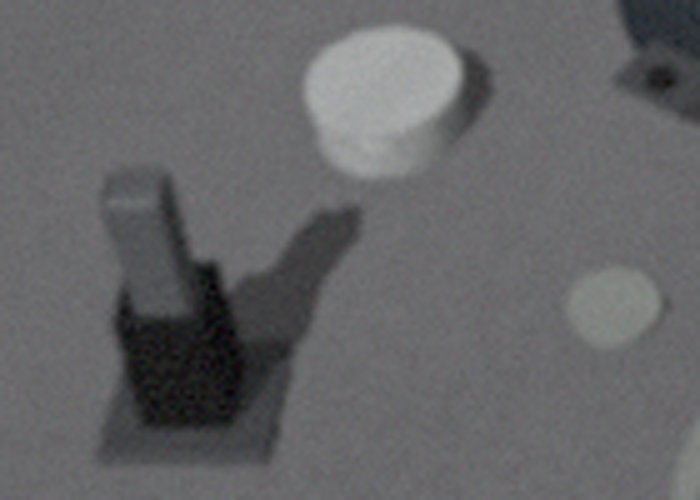

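View pics/tc2.png

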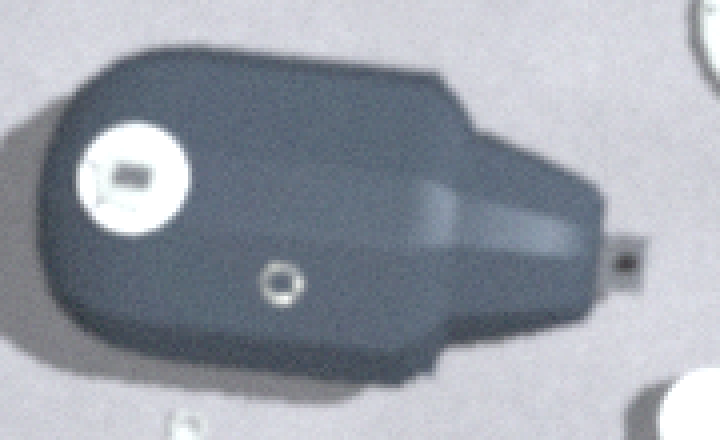

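```bash
cat > m1.py <<'E'
from rig import r
from h import *
T=r.get_calibration("top");S=r.get_calibration("scene")
f=lambda u,v,k,u0,v0:((u+.5)/k-.5+u0,(v+.5)/k-.5+v0)
t1=lambda u,v:f(u,v,5,260,140); s1=lambda u,v:f(u,v,5,120,190); t2=lambda u,v:f(u,v,4,110,130)
print("plate",onz(T,*t1(215,221),8),onz(S,*s1(614,307),8))
print("tin",onz(T,*t1(140,478),38), "can",onz(T,*t1(634,84),150))
m=onz(T,*t2(282,284),152);print("mark",m)
cap=onz(T,*t2(133,179),182);tab=onz(T,*t2(627,263),20);print("cap",cap,"tab",tab)
print("ridge", onz(T,*t2(160,232),166),onz(T,*t2(430,250),166))
foot=[onz(T,*t1(*p),6)[:2] for p in [(445,358),(502,460),(416,510),(360,402)]]
print("foot",np.mean(foot,0),[ (np.linalg.norm(foot[i]-foot[i-1]),np.degrees(np.arctan2(*(foot[i]-foot[i-1])[::-1]))) for i in range(4)])
print("gtop",onz(T,*t1(475,410),155),onz(S,*s1(140,185),155))
E
python3 m1.py
```

```text
plate [ 605.83461012 -166.79664017    8.        ] [ 607.16404857 -171.50521604    8.        ]
tin [ 421.5122321  -105.94668921   38.        ] can [ 666.28486493 -431.5636662   150.        ]
mark [530.41340371 244.60589317 152.        ]
cap [612.63935652 360.29361332 182.        ] tab [564.22667778 -36.25030675  20.        ]
ridge [572.15896802 341.40999547 166.        ] [553.70157259 123.76207928 166.        ]
foot [ 451.95849254 -314.60674191] [(np.float64(68.97769769317338), np.float64(-64.04987843215216)), (np.float64(81.98378071001726), np.float64(-153.21761821933953)), (np.float64(71.25679299332029), np.float64(118.36705043360398)), (np.float64(84.98627169844086), np.float64(25.259155853949736))]
gtop [ 452.76652087 -312.81789541  155.        ] [ 452.88214345 -315.13765661  155.        ]
```

Emit:
carry_out --rows "1 -0.75 -1 -0.15 0;1 -0.75 -1 -0.15 0;1 -0.75 -1 -0.15 0;1 -0.75 -1 -0.15 0;1 -0.75 -1 -0.15 0;1 -0.75 -1 -0.15 0;1 -0.75 -1 -0.15 0;1 -0.75 -1 -0.15 0;1 -0.75 -1 -0.15 0;1 -0.75 -1 -0.15 0;1 -0.75 -1 0 0;1 -0.75 -1 0 0"

```text
clock: 1.65
eef_pos: [358.2, 120.4, 267.0]
tcp_rot: [3.141, 0.0, 2.693]
contact_force: [-0.1, 0.4, 0.4]
opening: 0.999
```

Emit:
carry_out --rows "1 -0.75 -1 0 0;1 -0.75 -1 0 0;1 -0.75 -1 0 0;1 -0.75 -1 0 0;1 -0.75 -1 0 0;1 -0.75 -1 0 0;1 -0.75 -1 0 0;1 -0.75 -1 0 0;1 -0.75 -1 0 0;1 -0.75 -0.7 0 0;1 0 0 0 1;1 0 0 0 1"

```text
clock: 3.15
eef_pos: [434.5, -238.6, 266.5]
tcp_rot: [-3.141, -0.001, 2.408]
contact_force: [-0.4, 0.8, -0.1]
opening: 0.997
```

Emit:
carry_out --rows "1 0 0 0 1;1 0 0 0 1;1 0 0 0 1;1 0 0 0 1;1 0 0 0 1;1 0 0 0 1;1 0 0 0 1;1 0 0 0 1;1 0 0 0 1;1 0 0 0 1;1 0 0 0 1;1 0 0 0 1"

```text
clock: 4.65
eef_pos: [434.5, -238.1, 266.7]
tcp_rot: [-3.141, 0.0, 0.733]
contact_force: [0.1, -0.1, 0.1]
opening: 0.995
```

Emit:
carry_out --rows "1 0 0 0 1;1 0 0 0 1;1 0 0 0 0"

```text
clock: 5.03
eef_pos: [434.6, -238.1, 266.7]
tcp_rot: [-3.141, 0.0, 0.46]
contact_force: [-0.3, 0.4, -0.3]
opening: 1.0
```

```bash
python3 - <<'E'
from rig import r
from h import *
import pickle
c=r.get_calibration("wrist");i=r.grab_frame("wrist");pickle.dump(c,open("w1.pkl","wb"))
cv2.imwrite("pics/w1.png",i);s=r.sense();print(s["eef_pos"],s["tcp_rot"])
for P in [(452.5,-314,155),(606,-168,8)]: print(proj(c,P))
cv2.imwrite("pics/w1b.png",cv2.resize(i,(768,576)))
E
```

```text
[ 434.58374187 -238.14954515  266.75959284] [-3.14138135e+00  1.61902310e-04  4.61755607e-01]
[335.61376938 204.29174332]
[ 2.63055965e+02 -2.55995579e-01]
```

View pics/w1b.png

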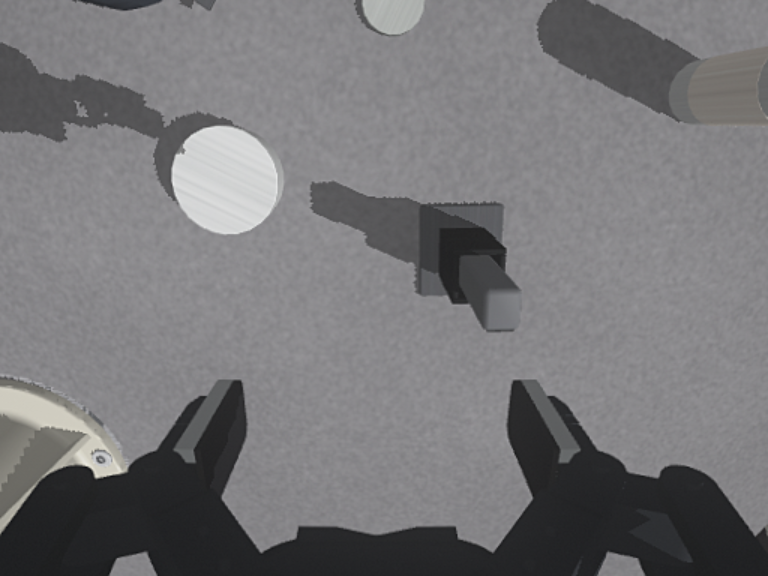

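```bash
python3 - <<'E'
from h import *
crop(cv2.imread("pics/w1.png"),265,125,95,100,6,"pics/w1c.png")
E
```

```text
(no output)
```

View pics/w1c.png

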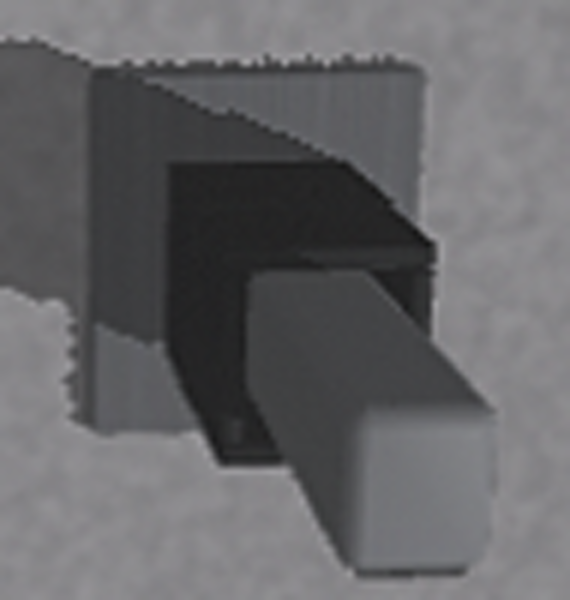

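```bash
python3 - <<'E'
from h import *
import pickle
c=pickle.load(open("w1.pkl","rb"))
g=lambda u,v:((u+.5)/6-.5+265,(v+.5)/6-.5+125)
a=[onz(c,*g(*p),6)[:2] for p in[(93,68),(422,66),(84,430)]]
for p,q in((0,1),(0,2)): d=a[q]-a[p];print(np.linalg.norm(d),np.degrees(np.arctan2(d[1],d[0])))
print("holder centre",(a[1]+a[2])/2)
# tower top front edge z=85
for p in[(170,163),(345,163)]: pass
e=[onz(c,*g(*p),85)[:2] for p in[(250,250),(434,243),(218,465)]];print(e,np.degrees(np.arctan2(*(e[1]-e[0])[::-1])))
print("gtop",onz(c,*g(424,489),155))
s=[onz(c,*g(*p),155)[:2] for p in[(362,406),(494,411),(352,572),(470,572)]];print(s)
# plate and mark refinement later
E
```

```text
73.05721362888389 -63.06429345541139
84.58109011368161 -153.4677243233789
holder centre [ 450.24279594 -312.98321942]
[array([ 461.86506462, -291.40174548]), array([ 478.23782693, -321.30249773]), array([ 422.39380819, -306.72021654])] -61.296198491456394
gtop [ 450.85288385 -314.6139426   155.        ]
[array([ 458.11937616, -299.2476572 ]), array([ 466.31476917, -317.60939821]), array([ 434.12837688, -311.72676025]), array([ 442.24144943, -328.29267818])]
```

Emit:
carry_out --rows "1 -0.3 0.9 0 0;1 -0.3 0.9 0 0;1 0 0.7 0 0;1 0 0 1 0;1 0 0 0.8 0;1 0 0 0 0;1 0 0 0 0" --newtons 30

```text
clock: 5.95
eef_pos: [452.4, -313.6, 213.7]
tcp_rot: [3.141, -0.001, 0.46]
contact_force: [-0.2, 0.3, 0.8]
opening: 1.001
```

```bash
python3 - <<'E'
from rig import r
from h import *
c=r.get_calibration("wrist");i=r.grab_frame("wrist");
s=r.sense();print(s["eef_pos"],s["tcp_rot"],proj(c,(451.3,-314,155)))
cv2.imwrite("pics/w2b.png",cv2.resize(i,(768,576)))
E
```

```text
[ 452.56054737 -313.75441529  214.0199131 ] [ 3.14020992e+00 -8.14376448e-04  4.59451187e-01] [252.29866581 209.14318062]
```

View pics/w2b.png

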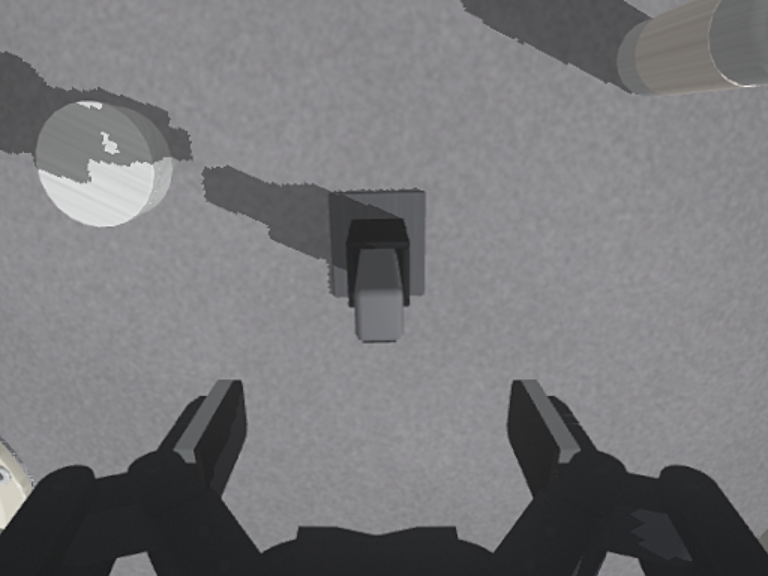

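The gauge's top at (379,316) lies midway between the pads, so I'll descend and close.

Emit:
carry_out --rows "1 0 0 0.9 0;1 0 0 0.9 0;1 0 0 0.7 0;1 0 0 0.36 0;0 0 0 0 0;0 0 0 0 0;0 0 0 0 0;0 0 0 0 0;0 0 0 0 0" --newtons 30

```text
clock: 7.12
eef_pos: [452.0, -313.4, 127.5]
tcp_rot: [3.141, -0.0, 0.459]
contact_force: [-0.6, 1.8, 4.2]
opening: 0.27
```

Emit:
carry_out --rows "0 0 0 0 0;0 0 0 -0.5 0;0 0 0 -0.6 0;0 0 0 -0.7 0;0 0 0 -0.7 0;0 0 0 -0.7 0;0 0 0 -0.5 0;0 0 0 0 0;0 0 0 0 0" --newtons 40

```text
clock: 8.25
eef_pos: [451.4, -313.2, 237.6]
tcp_rot: [-3.141, 0.0, 0.459]
contact_force: [0.0, 0.5, -1.6]
opening: 0.271
```

```bash
python3 - <<'E'
from rig import r
from h import *
i=r.grab_frame("wrist");s=r.sense();print(s["eef_pos"],s["tcp_rot"],s["opening"],s["contact_force"])
cv2.imwrite("pics/w3b.png",cv2.resize(i,(768,576)))
j=r.grab_frame("scene");crop(j,100,150,160,120,5,"pics/s3.png")
E
```

```text
[ 451.28265276 -313.10079455  237.30224363] [-3.14039484e+00  7.07381456e-04  4.58738328e-01] 0.2741310354436431 [-0.46558851 -0.37889977 -1.10457786]
```

View pics/w3b.png

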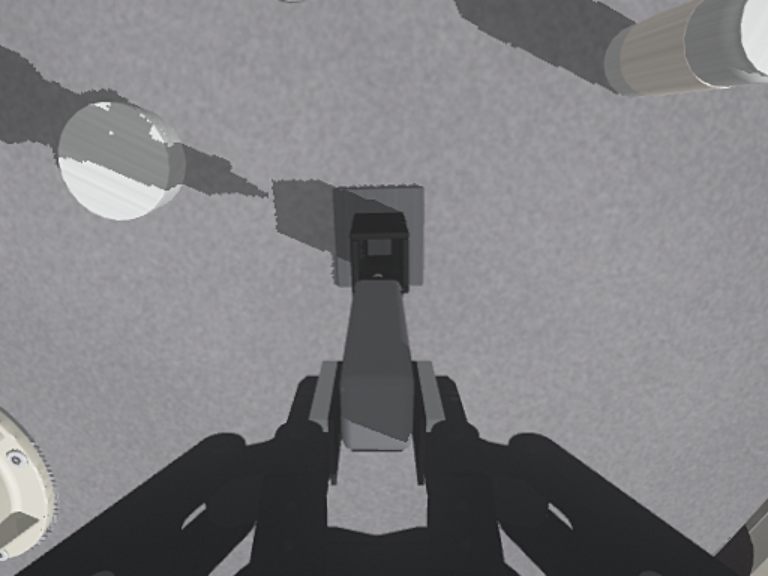

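View pics/s3.png

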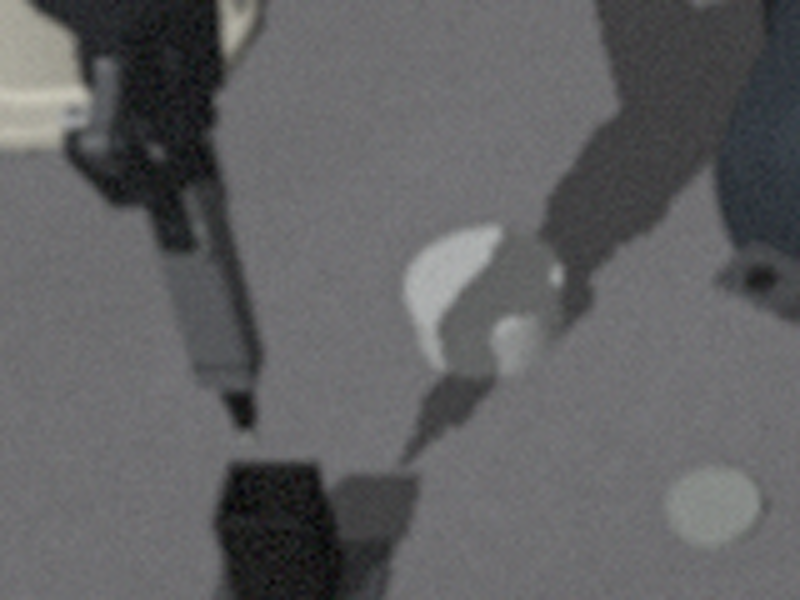

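Emit:
carry_out --rows "0 0.85 -0.25 0 0;0 0.85 -0.25 0 0;0 0.85 -0.25 0.2 0;0 0.85 -0.25 0.4 0;0 0.85 -0.25 0.4 0;0 0.85 -0.25 0.4 0;0 0.85 -0.25 0.4 0;0 0.8 -0.29 0.4 0;0 0 0 0.4 0;0 0 0 0 0;0 0 0 0 0" --newtons 40

```text
clock: 9.72
eef_pos: [605.9, -169.5, 160.3]
tcp_rot: [3.142, 0.0, 0.458]
contact_force: [-0.4, -0.5, -1.2]
opening: 0.271
```

```bash
cat > look.py <<'E'
import sys
from rig import r
from h import *
n=sys.argv[1];s=r.sense();c=r.get_calibration("wrist")
i=r.grab_frame("wrist");print(s["clock"],s["eef_pos"],s["tcp_rot"],s["opening"],s["contact_force"])
cv2.imwrite(f"pics/w{n}.png",i);cv2.imwrite(f"pics/w{n}b.png",cv2.resize(i,(768,576)))
j=r.grab_frame("scene");cv2.imwrite(f"pics/s{n}.png",j)
tm=R.from_euler('xyz',s["tcp_rot"]).as_matrix()
P=s["eef_pos"]+tm@[0,0,122.5];print("tip est",P,"scene",proj(r.get_calibration("scene"),P),"wrist",proj(c,P))
E
python3 look.py 4; python3 -c "
from h import *
crop(cv2.imread('pics/s4.png'),180,170,130,110,6,'pics/s4c.png')"
```

```text
9.725 [ 605.86676363 -169.45750108  160.27397195] [3.14150274e+00 2.02130810e-04 4.58149990e-01] 0.27065867121965864 [-0.38546506 -0.4671241  -1.22738748]
tip est [ 605.84942792 -169.47833156   37.77397495] scene [241.77514196 242.44086104] wrist [252.22082389 182.43537005]
```

View pics/w4b.png

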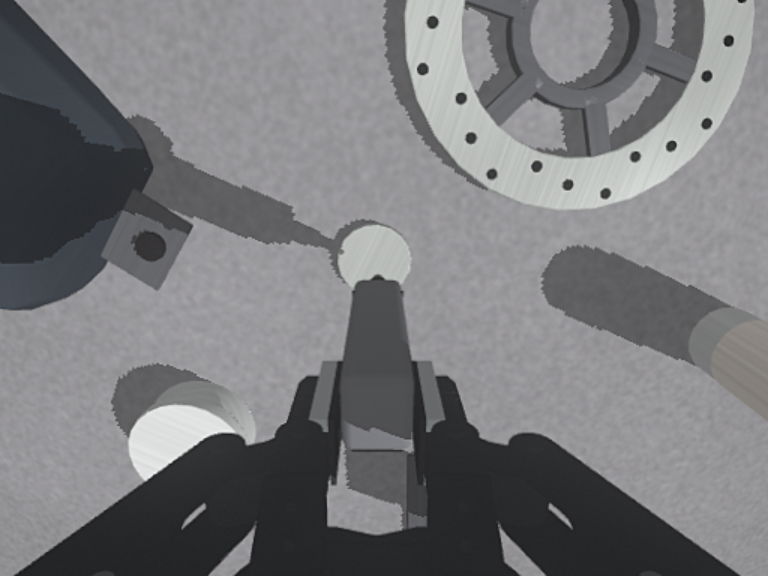

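View pics/s4c.png

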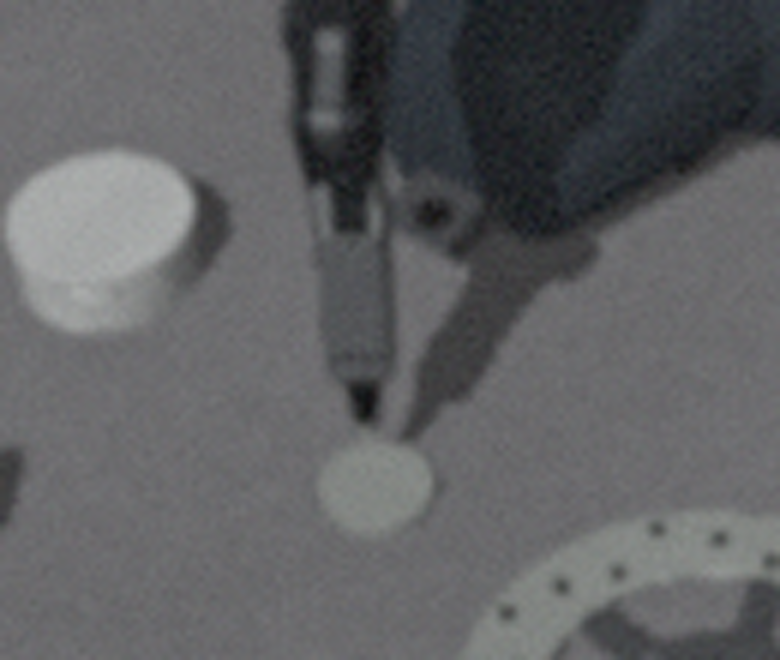

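```bash
python3 - <<'E'
from rig import r
from h import *
c=r.get_calibration("wrist");print(onz(c,250,171.8,8), proj(c,(605.85,-169.5,8)))
E
```

```text
[ 607.31355288 -166.71563682    8.        ] [251.82825594 174.22872081]
```

Emit:
carry_out --rows "0 0 0 0.4 0;0 0 0 0.3 0;0 0 0 0.15 0;0 0 0 0.07 0;0 0 0 0.07 0;0 0 0 0.07 0;0 0 0 0 0;0 0 0 0 0" --newtons 40

```text
clock: 10.82
eef_pos: [606.4, -168.9, 128.6]
tcp_rot: [3.141, -0.0, 0.459]
contact_force: [-0.2, 0.2, 1.4]
opening: 0.271
```

Emit:
carry_out --rows "0 0 0 0.05 0;0 0 0 0 0;0 0 0 0 0"

```text
clock: 11.2
eef_pos: [606.4, -168.9, 126.9]
tcp_rot: [3.141, -0.0, 0.459]
contact_force: [0.8, -0.8, 1.2]
opening: 0.271
```

Emit:
carry_out --rows "0 0 0 0 0;0 0 0 0 0;0 0 0 0 0;0 0 0 0 0;0 0 0 0 0;0 0 0 0 0;0 0 0 0 0"

```text
clock: 12.08
eef_pos: [606.3, -168.9, 126.8]
tcp_rot: [3.142, -0.0, 0.459]
contact_force: [1.0, -0.3, 2.8]
opening: 0.269
```

```bash
python3 look.py 5; python3 -c "
from h import *
crop(cv2.imread('pics/s5.png'),200,190,90,80,8,'pics/s5c.png')"
```

```text
12.075 [ 606.26828117 -168.87629688  126.81453356] [ 3.14153139e+00 -4.41473646e-05  4.58785938e-01] 0.26902459523645395 [ 0.97164576 -0.33217732  2.75902153]
tip est [ 606.27645367 -168.88063084    4.31453391] scene [242.68670602 251.14072004] wrist [252.20413767 182.4211287 ]
```

View pics/s5c.png

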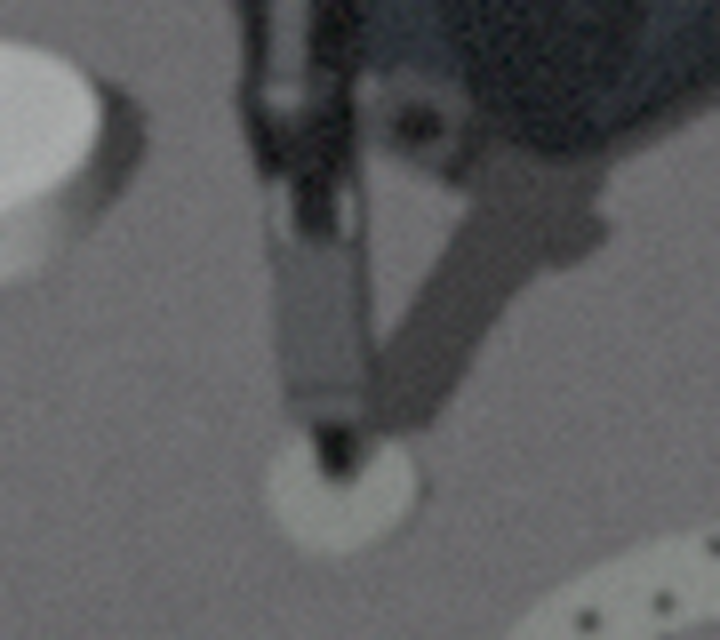

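View pics/w5b.png

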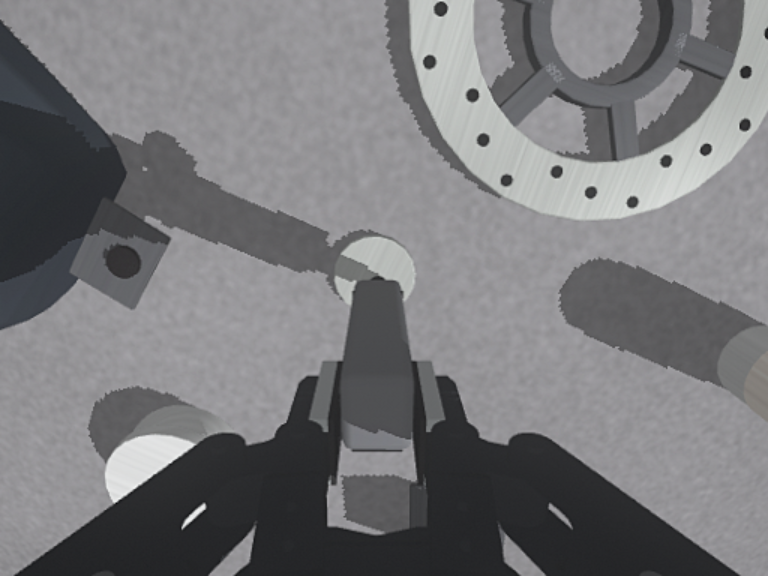

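The wrist view shows the probe on the plate at about (378,277), and the force rose about 4 N over the unloaded reading. The zeroing is done.

The rows can't tilt the tool. So I'll pivot the gauge about 20° in the pads by pushing it against the fixed holder tower.

Emit:
carry_out --rows "0 0 0 -0.3 0;0 0 0 -0.4 0;0 0 0 -0.4 0;0 -0.86 0.34 0 0;0 -0.86 0.34 0 0;0 -0.86 0.34 0 0;0 -0.86 0.34 0 0;0 -0.86 0.34 0 0;0 -0.86 0.32 0.2 0;0 0 0 0 0;0 0 0 0 0"

```text
clock: 13.55
eef_pos: [494.8, -291.7, 154.4]
tcp_rot: [3.141, -0.001, 0.458]
contact_force: [0.3, -0.5, -1.7]
opening: 0.272
```

```bash
python3 look.py 6; python3 -c "
from h import *
crop(cv2.imread('pics/s6.png'),120,180,90,80,8,'pics/s6c.png')"
```

```text
13.55 [ 494.76948927 -291.66281841  154.389144  ] [ 3.14110854e+00 -6.85770934e-04  4.58337801e-01] 0.27163962392376406 [ 0.34555146 -0.52063282 -1.68175065]
tip est [ 494.8710651  -291.67883164   31.88918716] scene [177.37163359 261.63430132] wrist [252.20502082 182.4145278 ]
```

View pics/s6c.png

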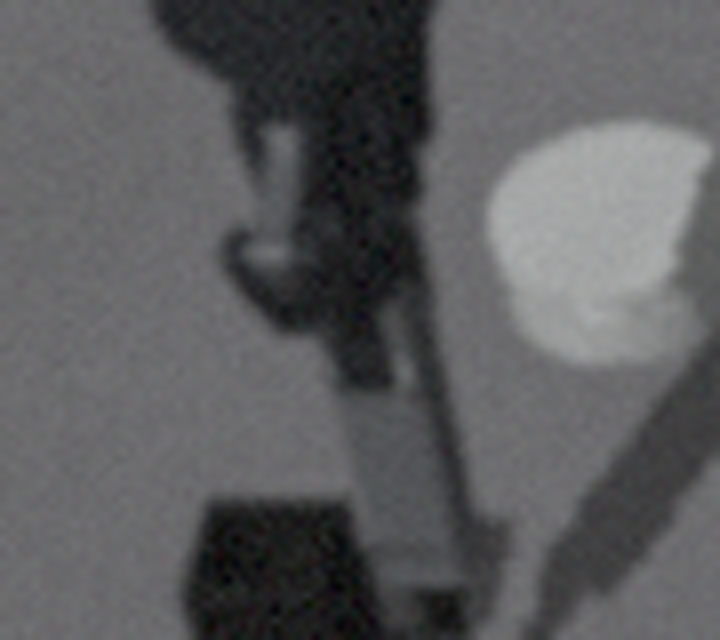

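View pics/w6b.png

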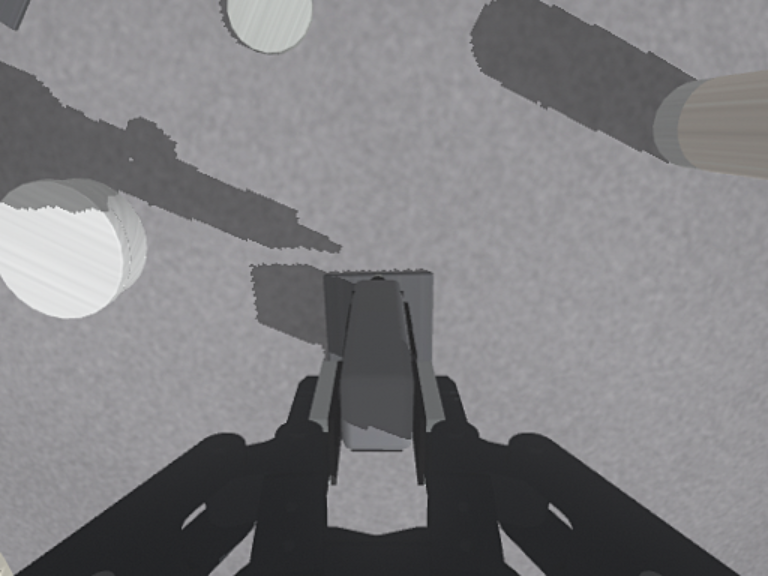

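Emit:
carry_out --rows "0 -0.2 0 0 0;0 -0.2 0 0 0;0 -0.15 0 0 0;0 -0.15 0 0 0;0 -0.1 0 0 0;0 -0.1 0 0 0;0 -0.1 0 0 0;0 -0.1 0 0 0;0 0 0 0 0" --newtons 20

```text
clock: 14.78
eef_pos: [465.0, -306.6, 154.2]
tcp_rot: [3.141, -0.001, 0.459]
contact_force: [4.5, 2.3, 3.2]
opening: 0.272
```

```bash
python3 look.py 7; python3 -c "
from h import *
crop(cv2.imread('pics/s7.png'),120,180,90,80,8,'pics/s7c.png')"
```

```text
14.775 [ 464.99407081 -306.6497735   154.16715421] [ 3.14068336e+00 -7.09144605e-04  4.58540277e-01] 0.2718477238629615 [4.51698255 2.25086601 3.22594795]
tip est [ 465.12127246 -306.7112038    31.66723565] scene [163.87877978 261.55808322] wrist [252.20283182 182.41901981]
```

View pics/s7c.png

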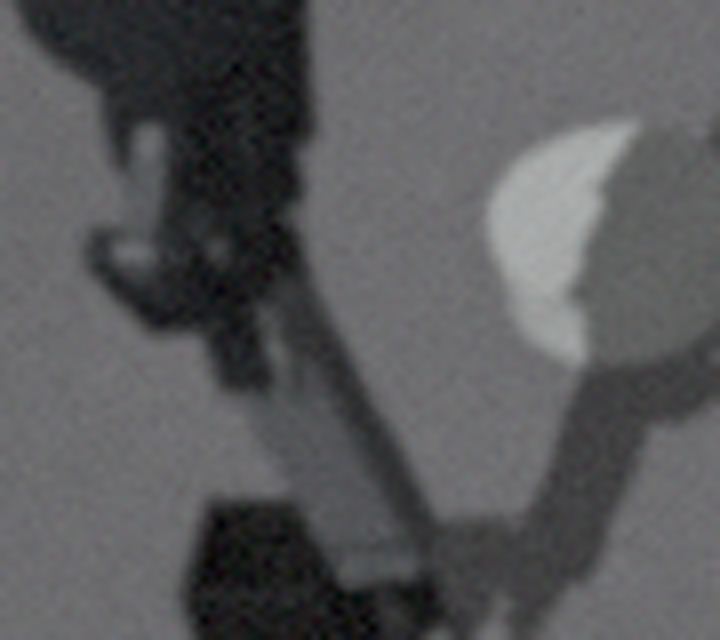

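View pics/w7b.png

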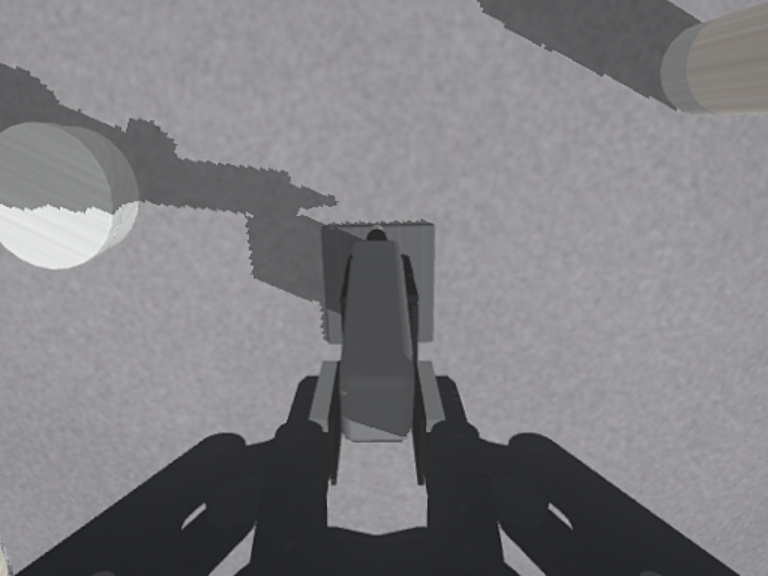

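```bash
cat > tilt.py <<'E'
from rig import r
from h import *
s=r.sense();c=r.get_calibration("wrist");M=R.from_euler('xyz',s["tcp_rot"]).as_matrix()
def gp(g,th,x0=0,off=122.5,piv=3):  # gauge pt (mm) -> world
    a=np.radians(th);L=off-piv
    d=np.array([np.sin(a),0,np.cos(a)]);n=np.array([np.cos(a),0,-np.sin(a)])
    t=np.array([x0,g[1],piv])+d*(L-g[2])+n*g[0]
    return s["eef_pos"]+M@t
if __name__=="__main__":
    for th in(0,12,15,18,20,22,25):
        print(th,*[np.round(proj(c,gp(g,th))*1.5,1) for g in[(14,0,45),(14,0,150),(-14,0,150),(7.5,0,16)]])
E
python3 tilt.py
```

```text
0 [378.7 272.7] [380.4 372.6] [380.2 449.6] [378.4 269.1]
12 [378.8 245.8] [380.4 395.8] [380.1 457.6] [378.5 234. ]
15 [378.8 239.3] [380.4 401.4] [380.  458.9] [378.5 225.4]
18 [378.8 233. ] [380.4 406.8] [380.  459.8] [378.5 216.7]
20 [378.8 228.8] [380.4 410.3] [380.  460.3] [378.5 211. ]
22 [378.8 224.7] [380.4 413.7] [380.  460.6] [378.6 205.3]
25 [378.9 218.6] [380.4 418.7] [379.9 460.9] [378.6 196.8]
```

```bash
python3 -c "
from h import *
crop(cv2.imread('pics/w7.png'),210,140,80,165,4,'pics/w7c.png')
crop(cv2.imread('pics/w6.png'),210,140,80,165,4,'pics/w6c.png')
a=cv2.imread('pics/w6c.png');b=cv2.imread('pics/w7c.png');cv2.imwrite('pics/w67.png',cv2.resize(np.hstack([a,b]),None,fx=.9,fy=.9))"
```

```text
(no output)
```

View pics/w67.png

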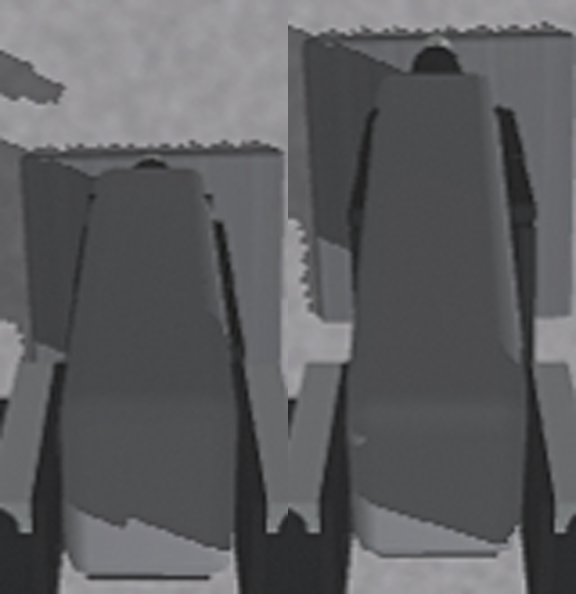

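```bash
cat > fit.py <<'E'
from tilt import *
G=[(14,0,45),(14,0,150),(-14,0,150),(7.5,0,15)]
def fit(obs,fixoff=None):
    def f(p):
        th,x0,off=p
        res=[(proj(c,gp(g,th,x0,off))[1]*1.5-o) for g,o in zip(G,obs) if o]
        return res+[(off-122.5)/3]
    q=least_squares(f,[0,0,122.5],x_scale=[5,3,3]);return q.x,q.fun
if __name__=="__main__":
    print("upright",fit([281,376.7,450.8,276.7]))
    print("tilted",fit([240.4,380,441.6,228.8]))
E
python3 fit.py
```

```text
upright (array([ -1.10812183,  -4.11336892, 126.43821476]), array([-0.32303846, -0.44841691,  0.65209763,  0.15220711,  1.31273825]))
tilted (array([ 11.39650407,   1.64113854, 127.17786699]), array([-0.38494679, -0.48177615,  0.78409741,  0.12531041,  1.559289  ]))
```

Emit:
carry_out --rows "0 -0.1 0 0 0;0 -0.1 0 0 0;0 -0.1 0 0 0;0 -0.1 0 0 0;0 0 0 0 0" --newtons 20

```text
clock: 15.5
eef_pos: [453.4, -311.7, 153.3]
tcp_rot: [-3.141, 0.001, 0.459]
contact_force: [3.9, 1.4, -2.8]
opening: 0.27
```

```bash
python3 look.py 8; python3 -c "
from h import *
crop(cv2.imread('pics/w8.png'),205,120,95,185,4,'pics/w8c.png')
crop(cv2.imread('pics/s8.png'),110,180,100,80,8,'pics/s8c.png')"
```

```text
15.5 [ 453.40728865 -311.66836279  153.34010706] [-3.14091566e+00  5.72408399e-04  4.58515811e-01] 0.2697656781325645 [ 3.86606774  1.43719567 -2.82367219]
tip est [ 453.30770406 -311.625033     30.8401552 ] scene [158.86512038 261.42419062] wrist [252.27695884 182.40491154]
```

View pics/w8c.png

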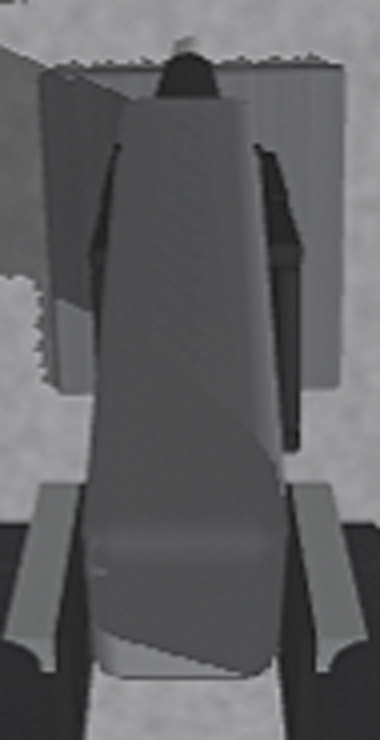

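View pics/s8c.png

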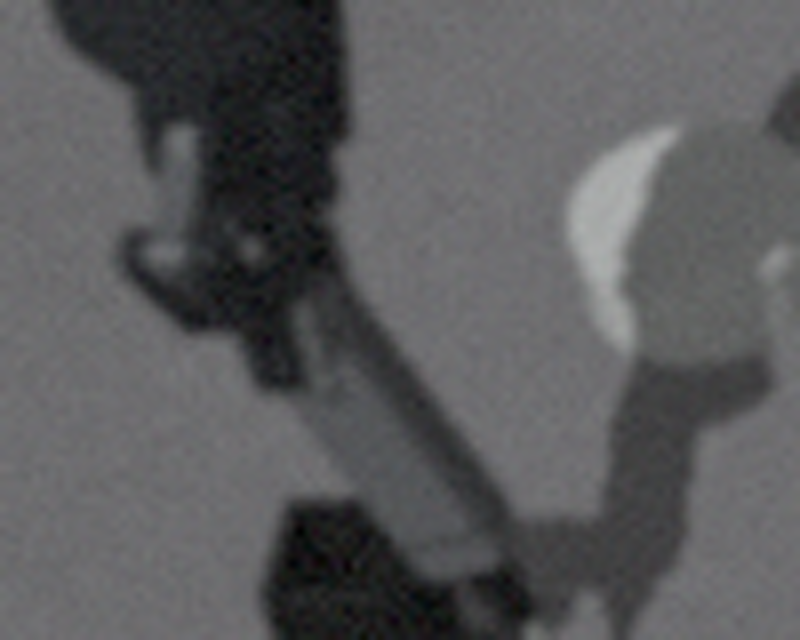

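```bash
python3 - <<'E'
from fit import *
for o in([216.8,380.6,433.9,201],[216.8,376,433.9,201],[216.8,None,433.9,201]):print(fit(o))
E
```

```text
(array([ 18.44602762,   4.99485432, 127.71100793]), array([-0.28741125, -0.56557434,  0.92994079, -0.02250401,  1.73700264]))
(array([ 17.11904639,   8.13915555, 124.72691746]), array([-0.83988695,  0.00195607,  0.2121338 ,  0.64959075,  0.74230582]))
(array([ 17.12373078,   8.1281378 , 124.73764292]), array([-0.83791062,  0.21459079,  0.64721459,  0.74588097]))
```

Emit:
carry_out --rows "0 -0.08 0 0 0;0 0 0 0 0;0 0.3 0 0 0;0 0.5 0 0 0;0 0 0 -0.6 0;0 0 0 -0.8 0;0 0 0 -0.8 0;0 0 0 -0.8 0;0 0 0 -0.8 0;0 0 0 -0.6 0;0 0 0 0 0;0 0 0 0 0" --newtons 20

```text
clock: 17.1
eef_pos: [472.9, -301.8, 285.1]
tcp_rot: [-3.141, 0.001, 0.459]
contact_force: [-0.3, 0.1, -1.4]
opening: 0.269
```

```bash
python3 look.py 9; python3 -c "
from h import *
crop(cv2.imread('pics/w9.png'),205,120,95,185,4,'pics/w9c.png')
crop(cv2.imread('pics/s9.png'),120,120,120,100,6,'pics/s9c.png')"
```

```text
17.1 [ 472.86574254 -301.84364752  285.1037772 ] [-3.14064748e+00  6.20990751e-04  4.58824873e-01] 0.26862365627600837 [-0.25707087  0.09377426 -1.35361015]
tip est [ 472.74625907 -301.77353066  162.60385554] scene [157.72253511 223.32117717] wrist [252.19665007 182.40383716]
```

View pics/w9c.png

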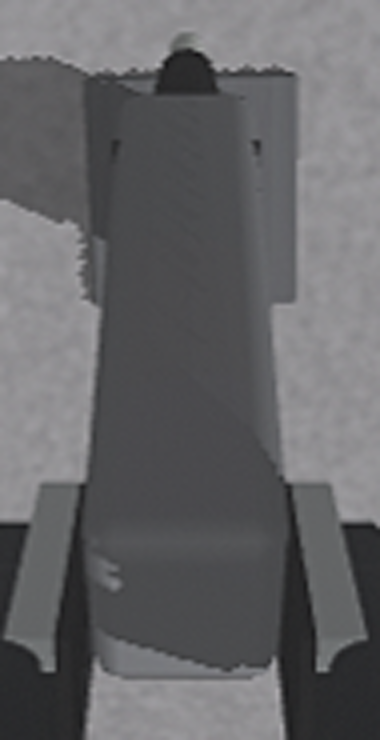

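View pics/s9c.png

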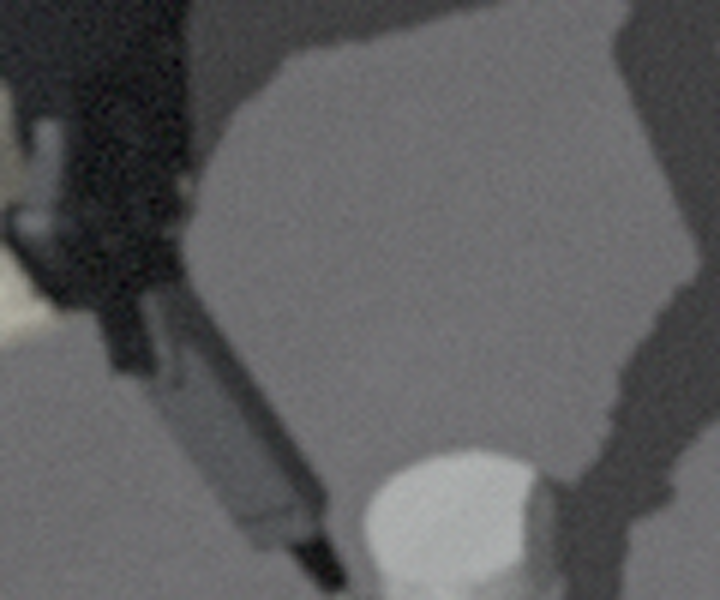

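```bash
python3 -c "
from h import *
crop(cv2.imread('pics/s9.png'),130,150,70,80,8,'pics/s9d.png')
crop(cv2.imread('pics/w9.png'),230,115,45,40,14,'pics/w9d.png')"
```

```text
(no output)
```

View pics/s9d.png

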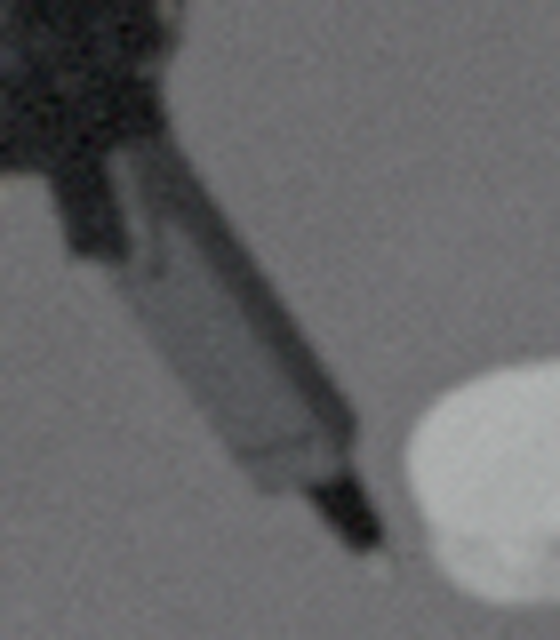

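View pics/w9d.png

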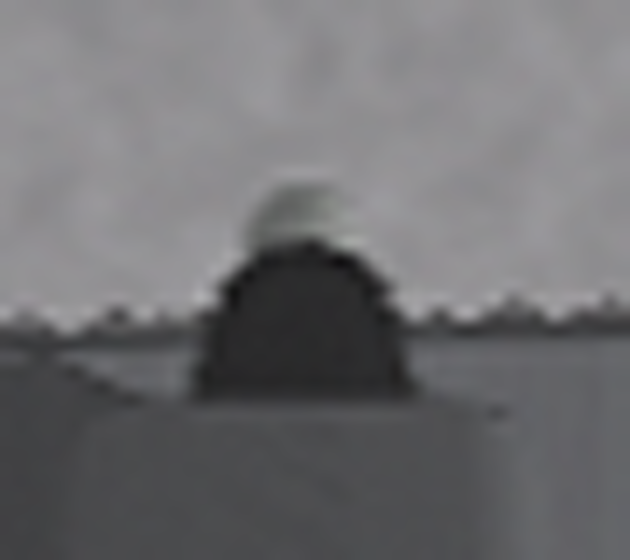

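```bash
python3 - <<'E'
from fit import *
S=r.get_calibration("scene")
P,e=tri([(c,251.4,132),(S,130+383.5/8-.5,150+566.5/8-.5)])
t=M.T@(P-s["eef_pos"]);print(P,t,e)
# axis direction using nose/bar features in scene w/ rows of wrist
W=lambda y:(y+.5)/4-.5+120
print(fit([W(95)*1.5,W(535)*1.5,W(677)*1.5,W(50)*1.5]))
for th in(16,18,20,22):
  for x0 in (3,5):
    print(th,x0,M.T@(gp((0,0,3.5),th,x0,124)-s["eef_pos"]),proj(S,gp((0,0,3.5),th,x0,124)),proj(S,gp((14,12,45),th,x0,124)),proj(S,gp((-14,12,45),th,x0,124)))
E
```

```text
[ 514.2072644  -280.43796545  172.085855  ] [ 46.73380365  -0.59079671 112.57929753] [array([0.17530925, 0.82822398]), array([ 0.32457439, -0.01414886])]
(array([ 18.9300659 ,   5.66580726, 127.40524898]), array([-0.69393461, -0.38516145,  0.76875104,  0.36275433,  1.63508299]))
16 3 [ 3.53873893e+01 -3.44758977e-14  1.15948249e+02] [172.89029149 221.5027224 ] [169.41952386 210.89601831] [157.61581    213.37209619]
16 5 [ 3.73873893e+01 -1.29969513e-14  1.15948249e+02] [173.78017216 221.514124  ] [170.34774268 210.90669729] [158.53569851 213.38302215]
18 3 [ 3.93094968e+01 -3.30862014e-14  1.14749141e+02] [174.55087185 221.14107511] [170.43520163 210.48347472] [158.82222126 213.28265662]
18 5 [ 4.13094968e+01 -1.33836118e-14  1.14749141e+02] [175.44191996 221.1524418 ] [171.36454903 210.49411412] [159.74262417 213.29357235]
20 3 [ 4.31873668e+01 -1.67600037e-14  1.13413883e+02] [176.18588069 220.73465348] [171.42591769 210.04138605] [160.01604084 213.16153664]
20 5 [ 4.51873668e+01 -2.01500531e-14  1.13413883e+02] [177.07818008 220.74598157] [172.35644803 210.05198316] [160.93701983 213.17243924]
22 3 [4.70162747e+01 1.66006727e-14 1.11944103e+02] [177.79369595 220.28367967] [172.39055243 209.57011309] [161.19604075 213.0088158 ]
22 5 [4.90162747e+01 1.32383789e-14 1.11944103e+02] [178.68732971 220.2949655 ] [173.32231907 209.58066523] [162.11765702 213.0197024 ]
```

Both views show the tilt holding after backing off: the probe tip is at (251,128) in the wrist view and (178,221) in the scene. I'll carry it to the tank.

Emit:
carry_out --rows "0 0.1 -0.2 -0.3 0;0 0.3 -0.6 -0.3 0;0 0.45 -0.92 -0.3 0;0 0.45 -0.92 -0.3 0;0 0.45 -0.92 -0.3 0;0 0.45 -0.92 0 0;0 0.45 -0.92 0 0;0 0.45 -0.92 0 0;0 0.45 -0.92 0 0;0 0.45 -0.92 0 0;0 0.45 -0.92 0 0;0 0.45 -0.92 0 0" --newtons 40

```text
clock: 18.7
eef_pos: [471.5, 34.0, 331.5]
tcp_rot: [-3.142, -0.001, 0.459]
contact_force: [0.7, -0.3, -1.9]
opening: 0.272
```

Emit:
carry_out --rows "0 0.45 -0.92 0 0;0 0.45 -0.92 0 0;0 0.45 -0.92 0 0;0 0.45 -0.92 0 0;0 0.45 -0.92 0 0;0 0.45 -0.92 0 0;0 0.3 -0.6 0 0.5;0 0 0 0 1;0 0 0 0 1;0 0 0 0 1;0 0 0 0 0.5;0 0 0 0 0"

```text
clock: 20.2
eef_pos: [470.8, 237.1, 331.4]
tcp_rot: [-3.141, -0.0, -0.099]
contact_force: [0.3, -0.1, -1.6]
opening: 0.272
```

```bash
python3 look.py 10; python3 -c "
import cv2
i=cv2.imread('pics/w10b.png');cv2.imwrite('pics/w10e.png',cv2.convertScaleAbs(i,alpha=2))"
```

```text
20.2 [470.77780047 237.12916288 331.36612008] [-3.14108133e+00 -2.10513508e-04 -9.85312694e-02] 0.2717615443295699 [ 0.32851445 -0.08169638 -1.63296548]
tip est [470.80962505 237.18895962 208.8661388 ] scene [268.24327195 100.62495707] wrist [251.77979438 181.88111588]
```

View pics/w10e.png

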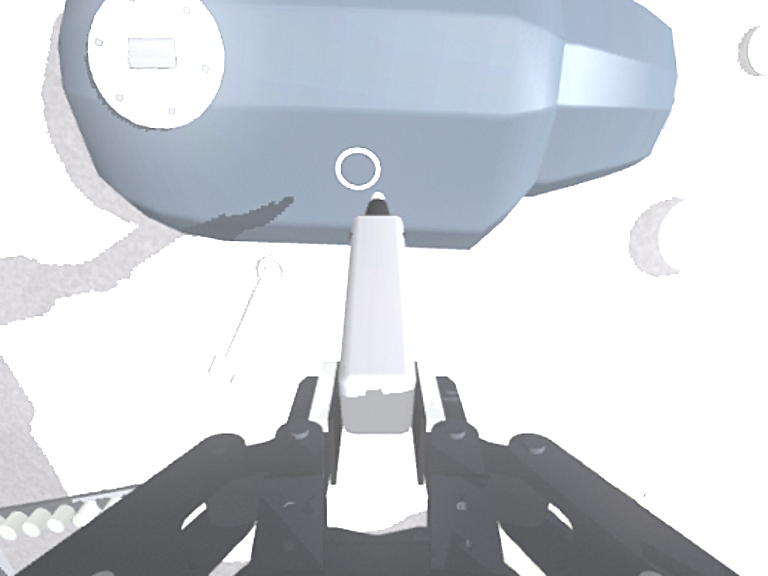

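View pics/s10.png

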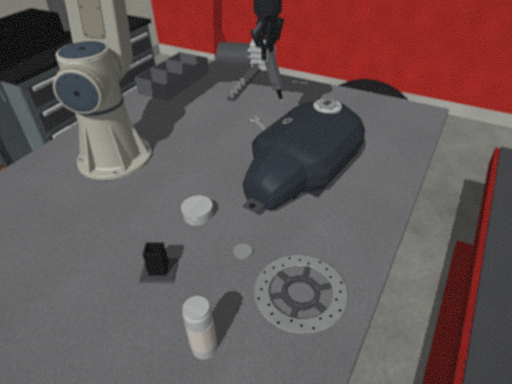

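```bash
python3 - <<'E'
from fit import *
W=lambda u,v:((u+.5)/1.5-.5,(v+.5)/1.5-.5)
print("mark",onz(c,*W(358,168.5),152))
a,b=onz(c,*W(235,108),166)[:2],onz(c,*W(555,106.5),166)[:2];print("crease yaw",np.degrees(np.arctan2(*(a-b)[::-1]))-90)
a,b=onz(c,*W(230,241),120)[:2],onz(c,*W(468,248),120)[:2];print("edge yaw",np.degrees(np.arctan2(*(a-b)[::-1]))-90)
a=onz(c,*W(156,51),182)[:2];print("cap",a)
S=r.get_calibration("scene");print(proj(S,(530,245,152)))
tip=s["eef_pos"]+M@[47,-.5,116.];print("tip",tip, proj(c,tip)*1.5)
E
python3 -c "
from h import *
crop(cv2.imread('pics/s10.png'),255,80,60,60,10,'pics/s10c.png')
crop(cv2.convertScaleAbs(cv2.imread('pics/w10.png'),alpha=2),215,90,60,60,10,'pics/w10c.png')"
```

```text
mark [530.84598934 244.84234878 152.        ]
crease yaw -5.237608582573344
edge yaw -7.396521857797367
cap [615.12761708 356.77853437]
[286.53100971 120.18283127]
tip [517.96945044 232.87150802 215.22118576] [376.83034937 196.96892998]
```

View pics/s10c.png

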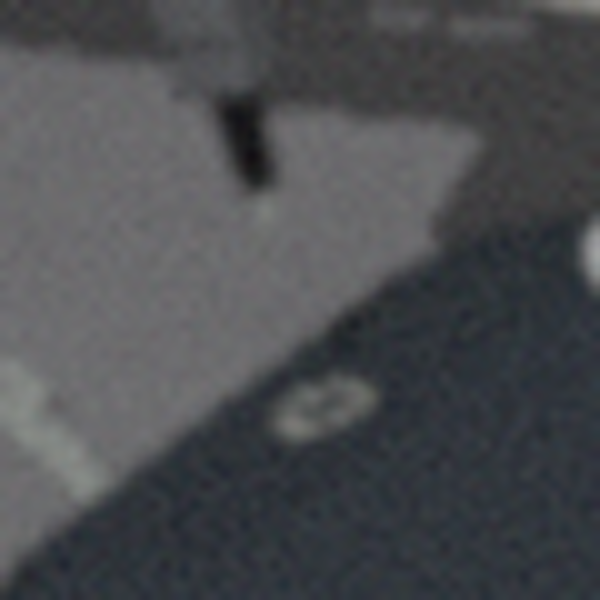

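View pics/w10c.png

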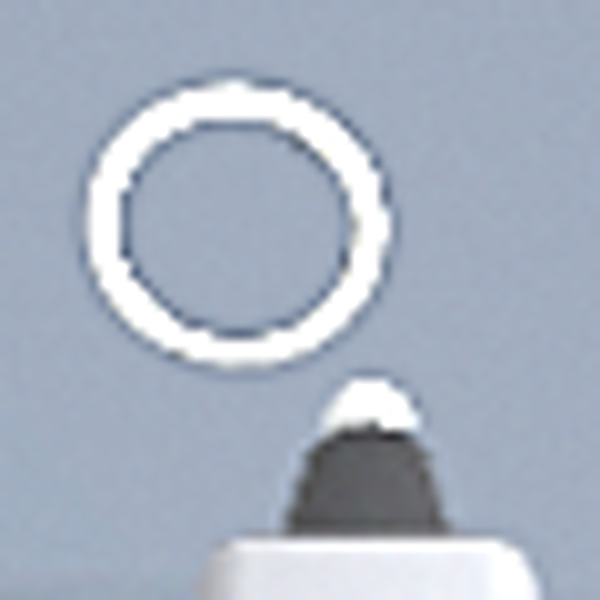

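```bash
python3 - <<'E'
from fit import *
S=r.get_calibration("scene")
P,e=tri([(c,251.2,131.7),(S,255+262.5/10-.5,80+207.5/10-.5)])
t=M.T@(P-s["eef_pos"]);print(P,t,e)
for th in(20,):
  tip=t+3.5*np.array([np.sin(np.radians(th)),0,np.cos(np.radians(th))])
  print("tip tool",tip)
  mk=np.array([530.7,244.7,152]); n=M@np.array([-np.sin(np.radians(20)),0,-np.cos(np.radians(20))])
  tipw=s["eef_pos"]+M@tip
  for so in(20,0,-4): print(so,"shift tool mm",M.T@(mk+so*n-tipw))
E
```

```text
[517.18047736 232.23318874 223.00634406] [ 46.27910589   0.20925087 108.21437898] [array([0.88265709, 1.70182279]), array([0.52601333, 0.07149742])]
tip tool [ 47.47617639   0.20925087 111.50330315]
20 shift tool mm [  4.18417345 -13.69781519  48.93201751]
0 shift tool mm [ 11.02457632 -13.69781519  67.72586992]
-4 shift tool mm [ 12.39265689 -13.69781519  71.48464041]
```

Emit:
carry_out --rows "0 0.1 -0.26 0.3 0;0 0.1 -0.2 0.5 0;0 0 0 0.5 0;0 0 0 0.3 0;0 0 0 0 0;0 0 0 0 0" --newtons 40

```text
clock: 21.05
eef_pos: [479.2, 249.6, 283.1]
tcp_rot: [-3.141, -0.0, -0.1]
contact_force: [-0.9, 0.4, -2.1]
opening: 0.275
```

```bash
python3 look.py 11; python3 -c "
from h import *
crop(cv2.imread('pics/s11.png'),255,80,60,60,10,'pics/s11c.png')
crop(cv2.convertScaleAbs(cv2.imread('pics/w11.png'),alpha=2),215,90,70,60,10,'pics/w11c.png')"
```

```text
21.05 [479.18436854 249.57277675 283.11145871] [-3.14133111e+00 -4.44756986e-04 -9.98730561e-02] 0.27505116330466994 [-0.86573917  0.35885103 -2.11571073]
tip est [479.24177424 249.5992233  160.61147502] scene [272.58272897 113.40447473] wrist [251.79854941 181.85343066]
```

View pics/s11c.png

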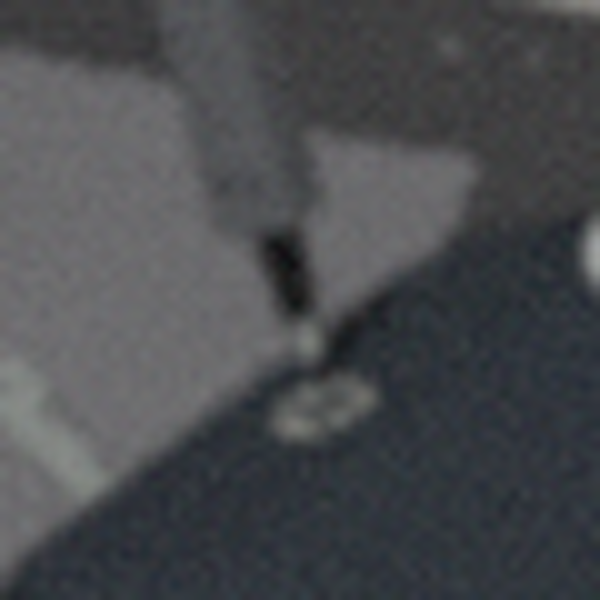

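View pics/w11c.png

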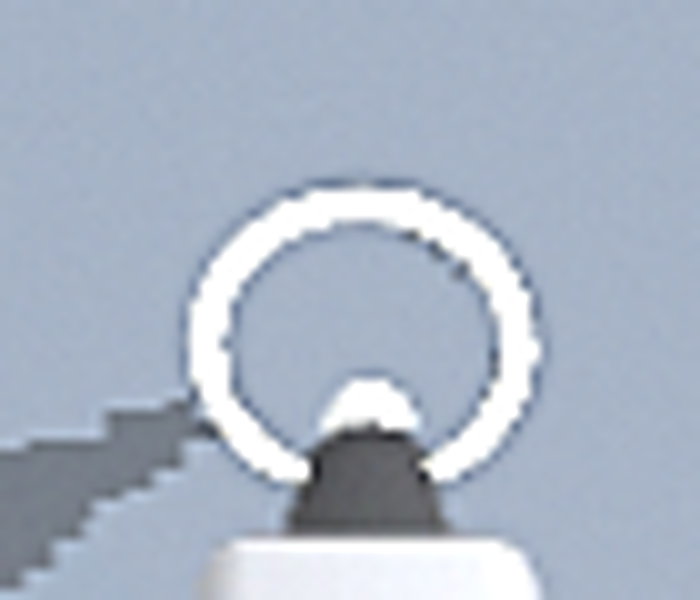

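Emit:
carry_out --rows "0 0.04 0 0.12 0;0 0.04 0 0.1 0;0 0.02 0 0.05 0;0 0.01 0 0.04 0;0 0 0 0 0;0 0 0 0 0;0 0 0 0 0" --newtons 40

```text
clock: 22.02
eef_pos: [482.3, 249.3, 273.5]
tcp_rot: [-3.142, -0.0, -0.1]
contact_force: [-0.5, -0.4, -1.2]
opening: 0.269
```

```bash
python3 look.py 12; python3 -c "
from h import *
crop(cv2.imread('pics/s12.png'),255,80,60,60,10,'pics/s12c.png')
crop(cv2.convertScaleAbs(cv2.imread('pics/w12.png'),alpha=2),215,90,70,60,10,'pics/w12c.png')"
```

```text
22.025 [482.27231136 249.2553817  273.53624399] [-3.14155227e+00 -8.64736850e-05 -9.96942901e-02] 0.26935897762189404 [-0.45712813 -0.42806608 -1.22985687]
tip est [482.28334416 249.2592498  151.03624455] scene [273.39835241 116.35758472] wrist [251.82027158 181.8503092 ]
```

View pics/s12c.png

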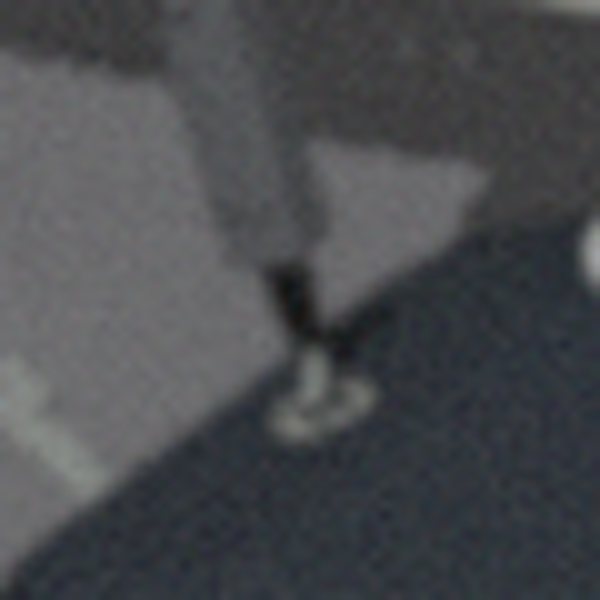

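View pics/w12c.png

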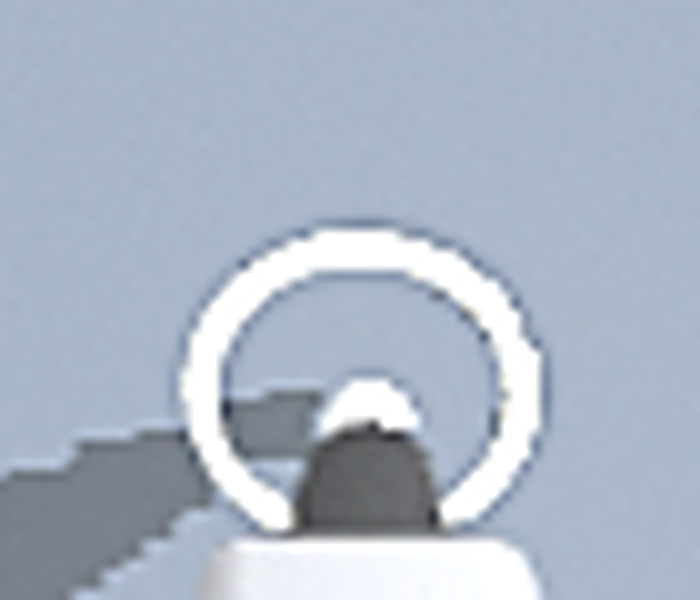

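```bash
python3 - <<'E'
from fit import *
ax=np.array([np.sin(np.radians(20)),0,np.cos(np.radians(20))])
print("ring ctr now",(proj(c,(530.7,244.7,152))-[215,90])*10)
for tz in(108.2,111,113):
  t=np.array([46.3-(tz-108.2)*0,0.2,tz])
  # choose x so hemisphere centre projects at observed row
  f=lambda x:proj(c,s["eef_pos"]+M@[x[0],x[1],tz])-[251.3,131.8]
  q=least_squares(f,[46,0]).x
  tip=np.array([q[0],q[1],tz])+3.5*ax
  w=s["eef_pos"]+M@tip
  print(tz,tip,w,"px",(proj(c,w)-[215,90])*10,"to mark tool",M.T@(np.array([530.7,244.7,152])-w))
E
```

```text
ring ctr now [364.98187245 386.07464444]
108.2 [ 48.82908305  -0.47275343 111.48892417] [530.89622444 244.86943753 162.06420841] px [362.94945027 398.51285465] to mark tool [-0.17905252  0.18878587 10.06418423]
111 [ 48.46278455  -0.4694785  114.28892417] [530.53162706 244.90282168 159.26418349] px [362.94998377 398.71844529] to mark tool [0.18724599 0.18551093 7.26418423]
113 [ 48.20114277  -0.46713926 116.28892417] [530.27120036 244.9266675  157.26416569] px [362.95035798 398.86265965] to mark tool [0.44888777 0.18317169 5.26418423]
```

Emit:
carry_out --rows "0 0 0 0.08 0;0 0 0 0.05 0;0 0 0 0.03 0;0 0 0 0 0;0 0 0 0 0"

```text
clock: 22.75
eef_pos: [482.3, 249.3, 268.7]
tcp_rot: [3.142, -0.0, -0.1]
contact_force: [-0.8, -0.4, -1.9]
opening: 0.27
```

```bash
python3 look.py 13; python3 -c "
from h import *
crop(cv2.convertScaleAbs(cv2.imread('pics/w13.png'),alpha=2),215,90,70,60,10,'pics/w13c.png')"
```

```text
22.75 [482.26902976 249.26423321 268.70661697] [ 3.14158734e+00 -6.11828297e-06 -9.97407175e-02] 0.2700014891539886 [-0.81353106 -0.39743545 -1.92264145]
tip est [482.26971066 249.2635104  146.20661697] scene [273.3948269 117.7021381] wrist [251.79637273 181.87104294]
```

View pics/w13c.png

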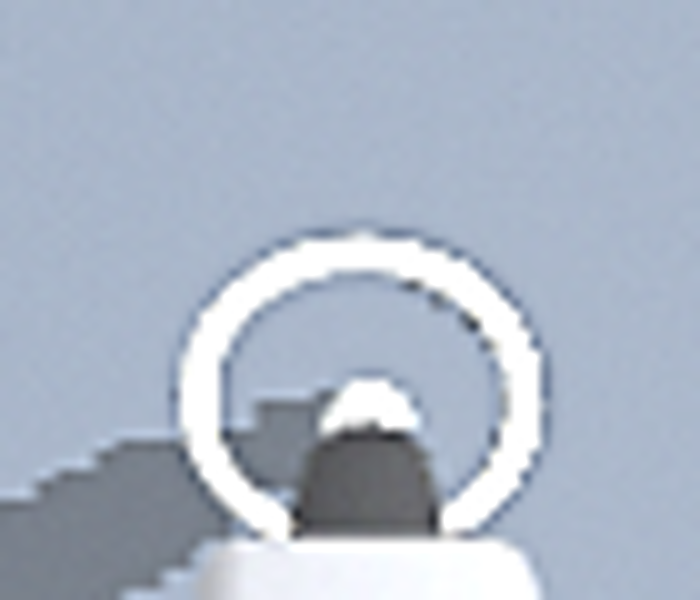

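Emit:
carry_out --rows "0 0 0 0.04 0;0 0 0 0.03 0;0 0 0 0 0;0 0 0 0 0;0 0 0 0 0"

```text
clock: 23.48
eef_pos: [482.3, 249.2, 266.6]
tcp_rot: [-3.142, -0.0, -0.1]
contact_force: [-0.2, 0.3, -1.6]
opening: 0.269
```

Emit:
carry_out --rows "0 0 0 0.04 0;0 0 0 0.03 0;0 0 0 0 0;0 0 0 0 0;0 0 0 0 0"

```text
clock: 24.1
eef_pos: [482.4, 249.3, 264.6]
tcp_rot: [-3.141, -0.0, -0.1]
contact_force: [-0.3, -0.5, 1.5]
opening: 0.268
```

```bash
python3 look.py 14; python3 -c "
from h import *
crop(cv2.imread('pics/s14.png'),255,80,60,60,10,'pics/s14c.png')
crop(cv2.convertScaleAbs(cv2.imread('pics/w14.png'),alpha=2),215,90,70,60,10,'pics/w14c.png')"
```

```text
24.1 [482.39096152 249.30610783 264.62226559] [-3.14137599e+00 -3.36100790e-04 -9.97747483e-02] 0.2684480860188342 [-0.30249089 -0.49337034  1.48465464]
tip est [482.43457288 249.32841618 142.12227538] scene [273.45043239 118.83788612] wrist [251.77313511 181.81175971]
```

View pics/w14c.png

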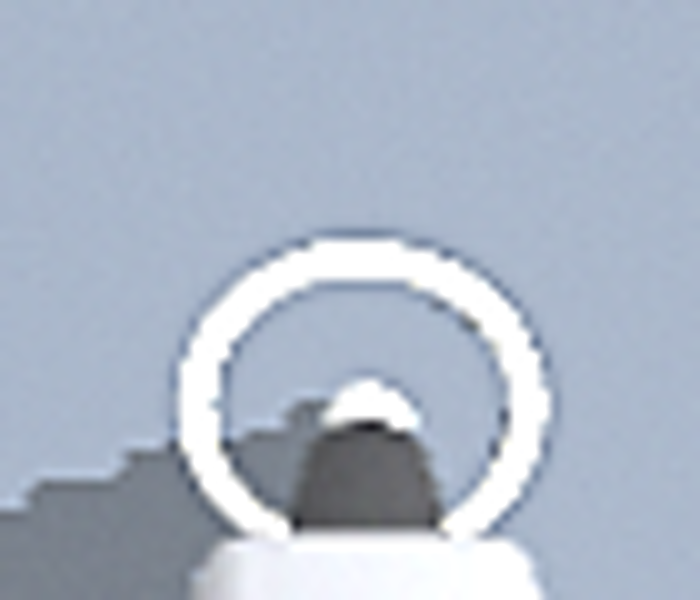

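View pics/s14c.png

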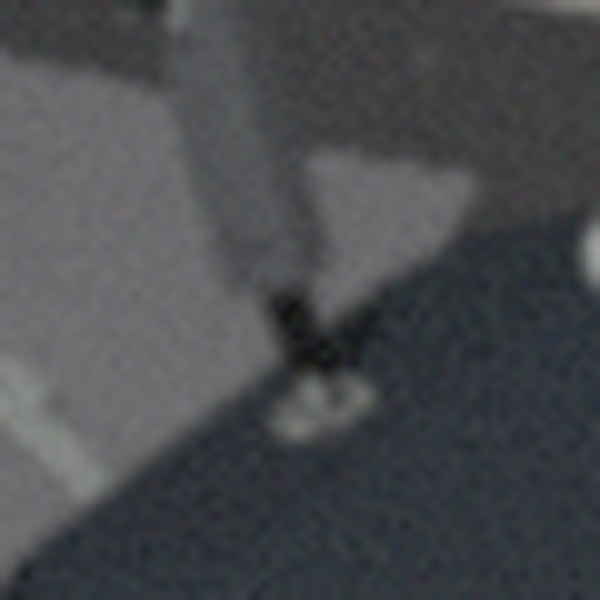

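Emit:
carry_out --rows "0 0.01 0 0.03 0;0 0.01 0 0.03 0;0 0 0 0 0;0 0 0 0 0;0 0 0 0 0;0 0 0 0 0"

```text
clock: 24.95
eef_pos: [482.9, 249.2, 262.7]
tcp_rot: [-3.142, -0.0, -0.1]
contact_force: [0.9, -0.3, 2.0]
opening: 0.268
```

```bash
python3 look.py 15; python3 - <<'E'
from fit import *
print("ring",(proj(c,(530.7,244.7,152))-[205,120])*4, (proj(c,(530.7,244.7,152))-[215,90])*10)
for tz in(111,113):
  q=least_squares(lambda x:proj(c,s["eef_pos"]+M@[x[0],x[1],tz])-[251.3,131.8],[46,0]).x
  w=s["eef_pos"]+M@(np.array([q[0],q[1],tz])+3.5*np.array([.342,0,.94]));print(w)
crop(cv2.convertScaleAbs(cv2.imread('pics/w15.png'),alpha=1.6),205,115,95,185,4,'pics/w15d.png')
crop(cv2.convertScaleAbs(cv2.imread('pics/w15.png'),alpha=2),215,90,70,60,10,'pics/w15c.png')
crop(cv2.imread('pics/s15.png'),245,60,80,70,9,'pics/s15c.png')
E
```

```text
24.95 [482.87533086 249.21818967 262.71806064] [-3.14152429e+00 -8.41691621e-05 -9.96948589e-02] 0.26784424473443214 [ 0.89649074 -0.29993209  1.96223127]
tip est [482.88642389 249.22549632 140.21806136] scene [273.56292205 119.41223018] wrist [251.79044175 181.85657595]
ring [186.10131586  43.64962521] [365.25328965 409.12406302]
[531.13863519 244.84595729 148.436407  ]
[530.87816207 244.86981188 146.43638075]
```

View pics/w15c.png

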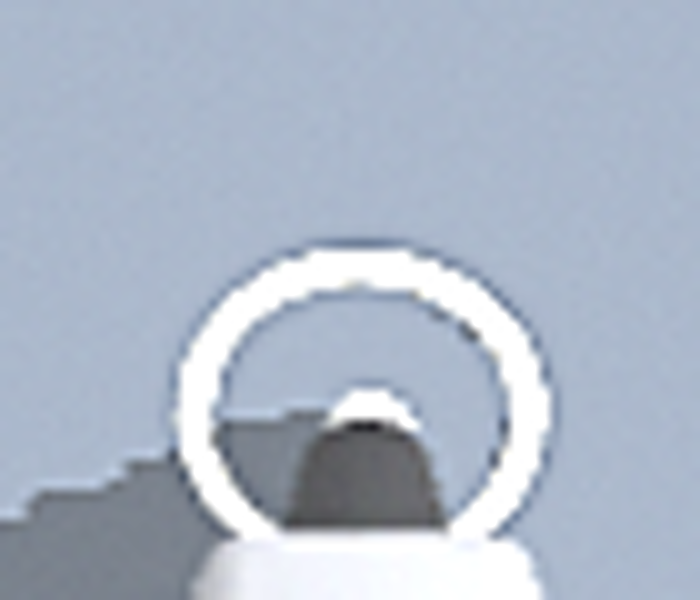

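View pics/w15d.png

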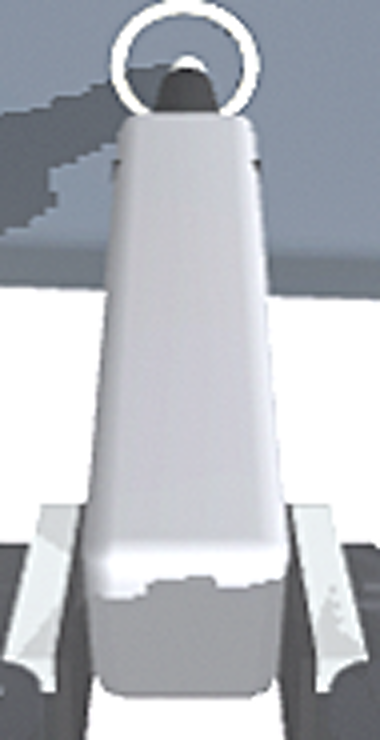

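View pics/s15c.png

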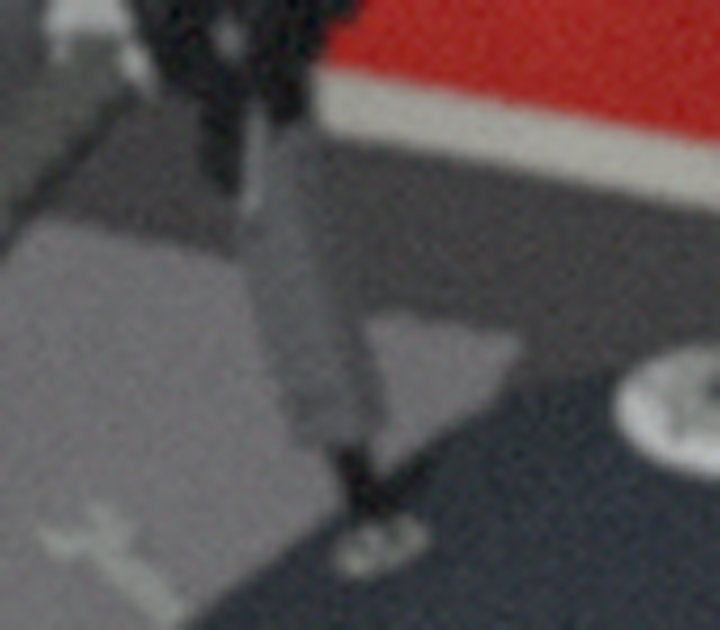

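Emit:
carry_out --rows "0 0 0 0 0;0 0 0 0 0;0 0 0 0 0;0 0 0 0 0"

```text
clock: 25.55
eef_pos: [482.8, 249.2, 262.7]
tcp_rot: [3.142, 0.0, -0.1]
contact_force: [-0.0, -0.2, 1.4]
opening: 0.274
```

```bash
python3 - <<'E'
from rig import r
s=r.sense();print(s["clock"],s["eef_pos"],s["contact_force"],abs(s["qvel"]).max(),s["opening"])
print(r.sign_off())
E
```

```text
25.55 [482.8409772  249.17190355 262.67704728] [-0.00190952 -0.21994235  1.42418284] 0.0024349234281217107 0.27371787973733086
the job is handed in; nothing more can be done
None
```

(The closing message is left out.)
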